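# Shut the small-parts basket and tip it to drip off

### The arm

A 7-joint arm with a two-finger parallel gripper is mounted at the origin on the work surface. World frame = base frame: x ahead of the robot, y to its left, z up, the work surface at z = 0. Lengths are in m, angles in degrees, forces in N, time in s.
With the tool pointing down it reaches from about 0.35 to 0.775 m from the base axis. Payload 3.1 kg.
Tool frame: the origin (TCP) lies on the centre line of the jaws, within the pads' length; the fingertips stand 11 mm ahead of it and the grasp point (between the pads) lies 8 mm behind it; z points along the fingers, y is the direction in which the jaws open and shut (so a half turn about z gives the same grasp; the last joint's range is limited). The gripper opens to 85 mm and grips with 20 to 120 N. Pads are 22 mm wide; open, the fingers measure 114 mm over their backs; the gripper's body (76 mm by 85 mm) begins 54 mm behind the grasp point. The pads swing forward as they close: fully open they stand 13 mm farther back than shut.
Start: joints at [66.595, 17.813, 0.802, 86.603, -0.252, 75.585, -1.558], TCP at [0.197, -0.513, 0.242] pointing down, gripper open.
Joint ranges: [-154.91, 154.91], [-16.99, 109.72], [-72.82, 74.43], [7.12, 147.25], [-82.49, 262.49], [11.32, 116.49], [-174.64, 174.64]. Speed limits (degrees/s): [159.86, 159.86, 180, 180, 180, 180, 180].

### API

Orientations are given as a 3x3 rotation matrix whose columns are the frame's x, y, z axes.
In Python, from rig import r gives the robot as it stands. Calls block until the motion is done:
- r.move_pose(position, orientation): joint-space move of the TCP to a pose.
- r.move_linear(position, orientation=None, speed=0.15): straight line of the TCP; orientation=None keeps the orientation; speed is the mean speed in m/s.
- r.move_joints(angles): joint-space move.
- r.move_gripper(opening, f_grip=None): opening from 0.0 (shut) to 1.0 (fully open); f_grip is the grip in N (None keeps the last); returns when the fingers have stopped.
- r.wait(seconds).
- r.inverse_kinematics(position, orientation): joint angles nearest the present ones, or None.
- r.observe(): the state.
- r.get_image(name): name is "scene" or "top" or "wrist"; returns (picture, depth): 420x560x3 uint8, red, green, blue; 420x560 float32, m along the optical axis (not along the pixel's ray), 0 where there is no reading.
- r.calibration(name): a dict with "camera_matrix" (3x3 intrinsics, pixels), "rvec" (rotation vector, rad) and "tvec" (3), from world to camera coordinates, as OpenCV has them; the wrist camera has in their place "T_tool_cam" (4x4, takes a point from camera to tool coordinates, whose origin is the TCP and whose axes are the flange's). Camera axes: x right, y down, z forward; pixel columns grow to the right and rows downward; lengths in m; the calibration is good to about 2 mm. A picture is of the moment at which its call begins: read the wrist's pose just before it. calibration takes no time and is no camera call.
A pose or a line that the arm cannot do raises r.Unreachable and nothing moves.
- r.hand_in(): hands the job in, once; it reports no verdict.
The state is a dict: "t": time; "joints": joint angles; "joint_velocities": joint speeds; "effort": joint torques, N m; "ee_pos": TCP position; "tcp_rot": TCP orientation; "wrist_force": force on the tool from outside, world axes, zero at the start; "wrist_torque": the same for the moment, N m; "width": opening from 0.0 (shut) to 1.0 (fully open).
Only numpy, scipy, OpenCV 4.12 (cv2) and the standard library are available. Lean on these libraries where they do the work, as an engineer would, in place of code of your own. Each camera call takes 0.05 s, during which the arm holds its last target.

### The job

The piping nozzles in the small-parts basket are fresh from the dishwasher: shut the basket's flap while it stands on the worktop, then pick it up by its handle and tip it a good 30 degrees over the drip tray, so that all five nozzles slide together into one of the two corners on the side away from the flap, that low corner being above the tray. The job finishes while you are holding the basket like that, still, in the air and clear of the tray, with the flap shut and every nozzle inside: do not put it down or let go. Leave the washing-up liquid, the mug and the dish brush where they are.

Things in the scene. Friction and masses are not known exactly. Their poses are not given: they have to be found in the camera images.
- basket: white ribbed plastic small-parts basket, 150 mm (x) by 210 mm (y) by 62 mm high, walls and floor 4 mm, 0.17 to 0.29 kg. Origin under its centre, x to the flap side, y along its length, z up. A 22 mm wide bridge at rim height along y carries the handle; the top is a fixed white grid at -x, a blue flap at +x. It starts standing on the worktop, flap side away from the robot within 52 degrees
- grip (a point): middle of the basket's blue handle: a straight bar along the basket's y, 110 mm long, 14 mm wide (x), 16 mm high, its middle on the basket's centre line 108 mm above its underside; posts 49 mm either side of the middle leave 86 mm between them and 38 mm free under the bar
- flap (a joint): blue flap hinged on the basket's +x rim: 0 = shut, flat on the top; grows as it opens, 1.57 = upright, stops at 2.05 leaning outward. Light friction keeps it standing near upright; pushed over towards the handle it falls shut by itself below about 0.9. 64 mm from hinge to free edge, 204 mm long, 4 mm thick, 35 g, a 10 mm lip on the middle of the free edge. Starts at 1.6 to 2.0
- flap_hinge (a point): middle of the flap's hinge line: on the basket at x +75 mm, y 0, 62 mm above its underside
- flap_edge (a point): middle of the flap's free edge, 64 mm from the hinge line
- corner_left (a point): inner floor corner of the basket on the side away from the flap, at the basket's +y end: x -71 mm, y +101 mm, 4 mm above its underside
- corner_right (a point): inner floor corner of the basket on the side away from the flap, at the basket's -y end: x -71 mm, y -101 mm, 4 mm above its underside
- nozzle1_mid (a point): middle of a stainless steel piping nozzle (a cone 34 mm high, 24 mm across its wide end and 9 mm across its tip, 12 g): a point on its axis 14 mm from its wide end; it stands on its wide end on the basket's floor at the start; its z axis points along the cone to the tip; wet steel slides easily on the basket (friction about 0.14 to 0.21)
- nozzle2_mid (a point): middle of a stainless steel piping nozzle (a cone 29 mm high, 28 mm across its wide end and 14 mm across its tip, 14 g): a point on its axis 14 mm from its wide end; it stands on its wide end on the basket's floor at the start; its z axis points along the cone to the tip; wet steel slides easily on the basket (friction about 0.14 to 0.21)
- nozzle3_mid (a point): middle of a stainless steel piping nozzle (a cone 29 mm high, 28 mm across its wide end and 14 mm across its tip, 14 g): a point on its axis 14 mm from its wide end; it stands on its wide end on the basket's floor at the start; its z axis points along the cone to the tip; wet steel slides easily on the basket (friction about 0.14 to 0.21)
- nozzle4_mid (a point): middle of a stainless steel piping nozzle (a cone 34 mm high, 24 mm across its wide end and 9 mm across its tip, 12 g): a point on its axis 14 mm from its wide end; it stands on its wide end on the basket's floor at the start; its z axis points along the cone to the tip; wet steel slides easily on the basket (friction about 0.14 to 0.21)
- nozzle5_mid (a point): middle of a stainless steel piping nozzle (a cone 34 mm high, 24 mm across its wide end and 9 mm across its tip, 12 g): a point on its axis 14 mm from its wide end; it stands on its wide end on the basket's floor at the start; its z axis points along the cone to the tip; wet steel slides easily on the basket (friction about 0.14 to 0.21)
- tray: flat stainless steel drip tray that does not move, 200 mm (its x) by 280 mm (its y), rim 18 mm high, origin under its centre; on the worktop beside the basket, to its left or right
- dish_soap: green bottle of washing-up liquid with a white cap, 60 mm across, 170 mm high, origin under its centre; leave alone
- mug: white ceramic mug, 90 mm across, 100 mm high, origin under its centre; leave alone
- dish_brush: orange dish brush with white bristles lying on the worktop beyond the work, 220 mm long along its x, origin under its middle; leave alone

How it is judged:
By the outcome, as a careful person would: the job done as asked, in the order asked, and still so for the second after the job is handed in, while the arm keeps its last pose, push and grip.
It also fails if it takes over 67 s, if anything falls off the work surface, if the arm or the gripper's body presses on something with over 40 N, if the wrist force passes 120 N, or if a joint passes its speed limit or range.

## Working session

There is one attempt and no reset: what is moved stays moved. The work goes in short steps, each a Python script; the robot and the scene stay as the last script left them, time stands still between calls to the robot, and variables do not carry over. Pictures are saved under pics/ and viewed, and the job is handed in when it is done.

```bash
mkdir -p pics; ls
cat > h.py <<'E'
import numpy as np, cv2
from rig import r
def snap(n,f):
    p,d=r.get_image(n); cv2.imwrite('pics/'+f+'.png',p[:,:,::-1]); np.save('pics/'+f+'.npy',d); return p,d
def cam(n):
    c=r.calibration(n); K=np.array(c['camera_matrix'])
    R=cv2.Rodrigues(np.array(c['rvec'],float))[0]; t=np.array(c['tvec'],float).ravel()
    return K,R,t
def pts(n,d):
    K,R,t=cam(n); v,u=np.mgrid[:d.shape[0],:d.shape[1]]
    X=np.stack([(u-K[0,2])/K[0,0]*d,(v-K[1,2])/K[1,1]*d,d],-1)
    return (X-t)@R
def ray(n,u,v,z):
    K,R,t=cam(n); c=-R.T@t; w=R.T@np.linalg.inv(K)@np.array([u,v,1.]); return c+w*(z-c[2])/w[2]
E
python3 - <<'E'
from h import *
snap('top','top0'); snap('scene','scene0')
for n in('top','scene'):
    K,R,t=cam(n); print(n,K.round(1).tolist(),(-R.T@t).round(3),R.round(2).tolist())
print({k:np.round(v,3).tolist() for k,v in r.observe().items()})
E
```

```text
pics
top [[411.0, 0.0, 286.4], [0.0, 411.0, 209.5], [0.0, 0.0, 1.0]] [0.448 0.015 1.186] [[-0.02, -1.0, -0.01], [-0.99, 0.03, -0.14], [0.14, 0.0, -0.99]]
scene [[535.2, 0.0, 277.4], [0.0, 535.2, 214.0], [0.0, 0.0, 1.0]] [ 1.376 -0.211  1.397] [[0.22, 0.98, 0.01], [0.82, -0.18, -0.54], [-0.53, 0.13, -0.84]]
{'t': 0.1, 'joints': [66.597, 17.858, 0.803, 86.683, -0.254, 75.585, -1.559], 'joint_velocities': [0.021, -0.045, 0.009, -0.205, -0.065, 0.112, 0.066], 'effort': [0.0, -38.086, 0.146, -23.124, 0.012, 0.008, 0.0], 'ee_pos': [0.197, -0.513, 0.241], 'tcp_rot': [[0.933, 0.359, -0.001], [0.359, -0.933, 0.002], [-0.0, -0.002, -1.0]], 'wrist_force': [-0.677, 0.095, 0.605], 'wrist_torque': [-0.005, 0.052, -0.008], 'width': 1.002}
```

View pics/top0.png

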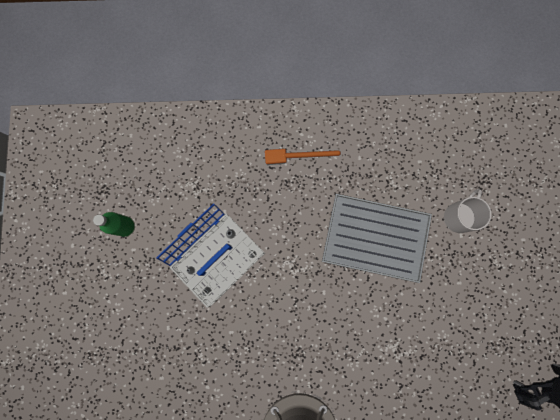

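View pics/scene0.png

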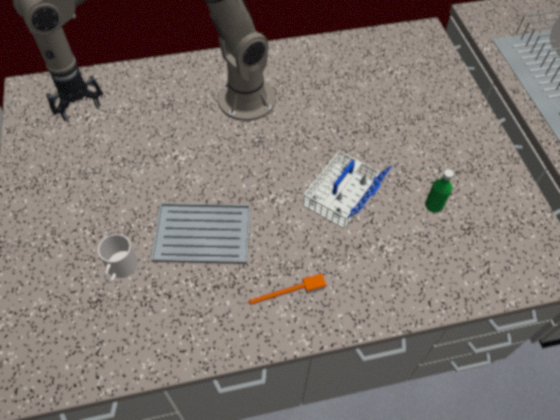

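Run:
```python
from h import *
for n in('top','scene'):
    p=cv2.imread(f'pics/{n}0.png'); d=np.load(f'pics/{n}0.npy'); P=pts(n,d)
    h=cv2.cvtColor(p,cv2.COLOR_BGR2HSV); m=cv2.inRange(h,(105,130,50),(130,255,255))
    k,l,s,c=cv2.connectedComponentsWithStats(m)
    print(n,'table z',np.median(P[...,2]))
    for i in range(1,k):
        if s[i,4]<15: continue
        v,u=np.where(l==i); q=P[v,u]; 
        print(s[i],q.mean(0).round(3),'z pct',np.percentile(q[:,2],[5,50,95]).round(3))
        # handle: cast on top plane
        if i and s[i,4]<900:
            w=np.array([ray(n,a,b,.116) for a,b in zip(u,v)])
            rc=cv2.minAreaRect((w[:,:2]*1000).astype(np.float32)); print('  rect at .116',np.round(rc[0],1),np.round(rc[1],1),rc[2])
            w=q[:,:2]; print('  depth rect',cv2.minAreaRect((w*1000).astype(np.float32)))
    # grey tray / others
    for nm,lo,hi in(('green',(45,80,20),(90,255,255)),('orange',(5,150,120),(15,255,255))):
        v,u=np.where(cv2.inRange(h,lo,hi)>0); q=P[v,u]; print(nm,len(v),np.percentile(q,[5,50,95],axis=0).round(3).tolist())
# tray corners from top
for uv in((338,196),(432,213),(418,282),(322,263)): print(ray('top',*uv,.018).round(3))
print('mug',ray('top',473,213,.1).round(3))
for uv in((217,205),(263,252),(209,306),(158,259)): print('bask',uv,ray('top',*uv,.062).round(3))
p=cv2.imread('pics/top0.png'); cv2.imwrite('pics/crop0.png',cv2.resize(p[190:320,140:280],None,fx=4.5,fy=4.5,interpolation=2))
```

```text
top table z 0.0005459016314008319
[157 204  57  56 166] [0.548 0.283 0.126] z pct [0.115 0.119 0.123]
  rect at .116 [547.8 284.6] [ 14.6 200.4] 43.45457077026367
  depth rect ((538.1806030273438, 179.77267456054688), (344.0044250488281, 151.76168823242188), 85.05929565429688)
[163 209  56  55 129] [0.535 0.279 0.093] z pct [0.089 0.093 0.098]
  rect at .116 [535.6 268.9] [ 12.6 194.7] 43.42456817626953
  depth rect ((537.8978271484375, 275.3158874511719), (8.630594253540039, 199.84292602539062), 43.44595718383789)
[170 214  54  51 106] [0.53  0.267 0.067] z pct [0.064 0.067 0.071]
  rect at .116 [526.3 254.7] [  8.2 187.2] 42.770103454589844
  depth rect ((529.7123413085938, 265.50543212890625), (7.832829475402832, 195.7604522705078), 43.01399230957031)
[197 244  35  31 211] [0.473 0.211 0.121] z pct [0.113 0.117 0.12 ]
  rect at .116 [472.2 211.1] [ 16.1 108.5] 42.89106369018555
  depth rect ((477.3253479003906, 136.54879760742188), (72.10225677490234, 239.67886352539062), 3.0812880992889404)
green 575 [[0.55, 0.459, 0.027], [0.57, 0.47, 0.108], [0.597, 0.495, 0.135]]
orange 494 [[
[... 317 characters left out ...]
24835205078), 42.374595642089844)
[351 169  38  46 255] [0.537 0.281 0.09 ] z pct [0.002 0.096 0.121]
  rect at .116 [555.1 269.7] [ 24.7 204.2] 42.876441955566406
  depth rect ((513.8468017578125, 301.43316650390625), (40.743751525878906, 269.6514892578125), 44.95212936401367)
green 584 [[0.569, 0.46, 0.019], [0.593, 0.476, 0.09], [0.605, 0.501, 0.138]]
orange 537 [[0.753, -0.122, 0.016], [0.773, 0.021, 0.033], [0.784, 0.071, 0.04]]
[ 0.647 -0.13   0.018]
[ 0.591 -0.396  0.018]
[ 0.398 -0.343  0.018]
[ 0.457 -0.077  0.018]
mug [ 0.578 -0.476  0.1  ]
bask (217, 205) [0.623 0.212 0.062]
bask (263, 252) [0.49  0.086 0.062]
bask (209, 306) [0.35  0.233 0.062]
bask (158, 259) [0.479 0.373 0.062]
```

View pics/crop0.png

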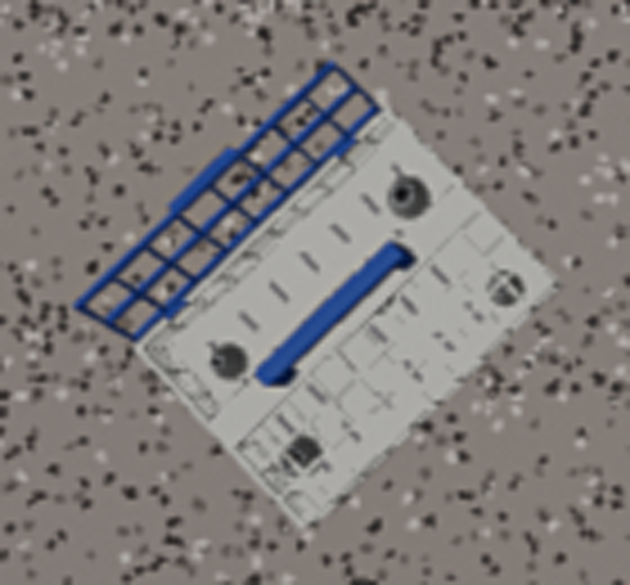

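The top view shows the basket at about (210,255) with the blue flap open up-left, the handle running (200,273)–(230,247), and four nozzles visible. The tray is at (378,240) and the mug at (473,213). The handle measures 108×16 mm and the basket x axis is at about 43°. Next I check reachability of the push, the grasp and the candidate tilted poses.

```bash
cat >> h.py <<'E'
YAW=np.radians(42.9); C=np.array([.472,.211,0.])
def Rz(a): c,s=np.cos(a),np.sin(a); return np.array([[c,-s,0],[s,c,0],[0,0,1.]])
B0=Rz(YAW)
def bp(x,y,z): return C+B0@np.array([x,y,z])
def tool(Rb,s): return Rb@np.array([[0,s,0],[s,0,0],[0,0,-1.]])
TR=np.array([.523,-.237,0])
def goal(psi,sg,tilt,az=45,zc=.10):
    # low direction in basket frame: (-cos az, sg*sin az)
    a=np.radians(az); d=np.array([-np.cos(a),sg*np.sin(a),0]); ax=np.cross([0,0,1],d)
    Rb=Rz(psi)@cv2.Rodrigues(ax*np.radians(tilt))[0]
    corner=np.array([-.071,sg*.101,.004]); 
    g=np.array([TR[0],TR[1],zc])+Rb@(np.array([0,0,.108])-corner)
    return Rb,g
E
python3 - <<'E'
from h import *
for s in(1,-1):
    R=tool(B0,s)
    print(s,[None if q is None else np.round(q) for q in (r.inverse_kinematics(bp(.15,0,.22),R),r.inverse_kinematics(bp(0,0,.10),R),r.inverse_kinematics(bp(0,0,.25),R))])
lo=np.array([-154.91,-16.99,-72.82,7.12,-82.49,11.32,-174.64]);hi=np.array([154.91,109.72,74.43,147.25,262.49,116.49,174.64])
res=[]
for s in(1,-1):
  for sg in(1,-1):
    for psi in range(-180,180,15):
      Rb,g=goal(np.radians(psi),sg,38); R=tool(Rb,s)
      q=r.inverse_kinematics(g+.008*R[:,2],R)
      if q is None: continue
      q=np.array(q); 
      res.append((np.minimum(q-lo,hi-q).min(),s,sg,psi,q.round(),g.round(3)))
for a in sorted(res,key=lambda a:-a[0])[:25]: print(a)
E
```

```text
1 [array([ -0.,  43., -58.,  67.,  35.,  87.,  -9.]), array([ 16.,  34., -59., 102.,  33.,  63., -11.]), array([  5.,  18., -40.,  90.,  12.,  77.,   7.])]
-1 [array([ -62.,   44.,   64.,   70.,  -39.,   88., -141.]), array([ -66.,   29.,   54.,  105.,  -27.,   60., -138.]), array([ -74.,   22.,   65.,   93.,  -20.,   78., -143.])]
(np.float64(41.060436754828785), 1, -1, 15, array([ 59.,  24., -25.,  90., -29.,  75.,  60.]), array([ 0.521, -0.199,  0.257]))
(np.float64(38.89241211062725), -1, 1, 90, array([ 49.,  22., -10.,  91., -37.,  68., -36.]), array([ 0.56 , -0.23 ,  0.257]))
(np.float64(38.86270384085125), -1, -1, -135, array([ 22.,  22., -23.,  92.,  49.,  75.,  28.]), array([ 0.544, -0.269,  0.257]))
(np.float64(38.36431986114222), -1, 1, 105, array([ 48.,  27., -12.,  83., -33.,  78., -28.]), array([ 0.557, -0.22 ,  0.257]))
(np.float64(36.74378328021031), -1, -1, 15, array([  38.,   22.,    4.,   90.,  -39.,   80., -112.]), array([ 0.521, -0.199,  0.257]))
(np.float64(35.688832239002544), 1, -1, 0, array([ 61.,  19., -26.,  97., -33.,  64.,  51.]), array([ 0.53 , -0.2  ,  
[... 1782 characters left out ...]
-40.,  46., -58.]), array([ 0.559, -0.249,  0.257]))
(np.float64(28.3626906998855), -1, -1, -105, array([ 27.,  11., -24., 106.,  48.,  50.,  52.]), array([ 0.557, -0.254,  0.257]))
(np.float64(28.306767483133477), 1, 1, 60, array([ 44.,  11.,  -6., 105., -41.,  47., 122.]), array([ 0.559, -0.249,  0.257]))
(np.float64(27.213742075587533), 1, 1, 105, array([ 57.,  29., -25.,  83., -27.,  76., 147.]), array([ 0.557, -0.22 ,  0.257]))
(np.float64(27.173963918457346), -1, -1, 30, array([  39.,   27.,    2.,   82.,  -35.,   89., -103.]), array([ 0.511, -0.201,  0.257]))
(np.float64(26.926219570782123), 1, 1, -15, array([ 50.,  10., -45., 110.,  51.,  50., -37.]), array([ 0.521, -0.275,  0.257]))
```

Run:
```python
from h import *
r.move_gripper(0.0)
r.move_joints([-25,17.8,.8,86.6,-.25,75.6,0])
R=tool(B0,1)
r.move_pose(bp(.15,0,.22),R)
o=r.observe(); print(o['t'],np.round(o['joints']),o['ee_pos'],bp(.15,0,.22))
r.move_linear(bp(.148,0,.113),speed=.15)   # tip z .102
f=np.array(r.observe()['wrist_force'])
for x in(.12,.09,.07,.055,.045):
    r.move_linear(bp(x,0,.113),speed=.08); print(x,np.round(np.array(r.observe()['wrist_force'])-f,1))
snap('top','top1'); snap('scene','scene1'); print(r.observe()['t'])
for n,b in(('top',(190,320,140,280)),('scene',(140,240,290,410))):
    p=cv2.imread(f'pics/{n}1.png')[b[0]:b[1],b[2]:b[3]]; cv2.imwrite(f'pics/c_{n}1.png',cv2.resize(p,(560,520)))
```

```text
4.2167 [-28.  32.  -3.  69.   2.  79.  12.] [0.58214509 0.31245923 0.21902926] [0.58188143 0.31310813 0.22      ]
0.12 [1.5 0.1 2.7]
0.09 [-0.3 -0.5  0.7]
0.07 [-0.9 -0.7 -0.4]
0.055 [-0.   0.1  0.2]
0.045 [-0.1 -0.5  0.3]
7.2167
```

View pics/c_scene1.png

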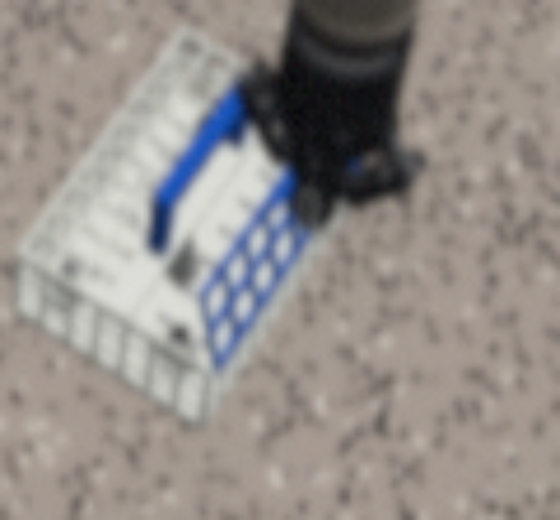

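View pics/c_top1.png

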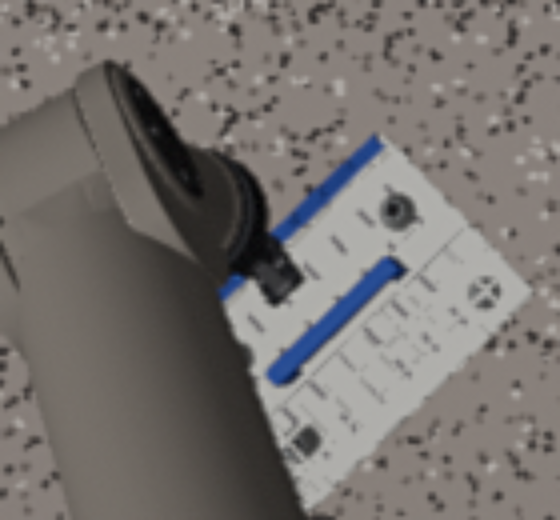

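Run:
```python
from h import *
o=r.observe(); print(o['ee_pos'],o['tcp_rot'].round(3).tolist() if hasattr(o['tcp_rot'],'round') else o['tcp_rot'],o['width'])
for n in('top','scene'):
    p=cv2.imread(f'pics/{n}1.png'); d=np.load(f'pics/{n}1.npy'); P=pts(n,d)
    h=cv2.cvtColor(p,cv2.COLOR_BGR2HSV); m=cv2.inRange(h,(105,130,50),(130,255,255))
    k,l,s,c=cv2.connectedComponentsWithStats(m)
    for i in range(1,k):
        if s[i,4]<15: continue
        v,u=np.where(l==i); q=P[v,u]; b=(q-C)@B0
        print(n,s[i],q.mean(0).round(3),'z pct',np.percentile(q[:,2],[5,50,95]).round(3),'basket0 frame x pct',np.percentile(b[:,0],[5,50,95]).round(3),'y',np.percentile(b[:,1],[5,50,95]).round(3))
        w=np.array([ray(n,a,b,.116) for a,b in zip(u,v)]); rc=cv2.minAreaRect((w[:,:2]*1000).astype(np.float32)); print('  rect',rc)
```

```text
[0.50530072 0.24202685 0.11306855] [[-0.681, 0.732, 0.0], [0.732, 0.681, 0.0], [-0.0, 0.001, -1.0]] -0.0007957052861121272
top [208 224  27  26 129] [0.53  0.192 0.111] z pct [0.069 0.1   0.129] basket0 frame x pct [0.022 0.031 0.041] y [-0.094 -0.052 -0.015]
  rect ((529.579345703125, 191.39279174804688), (11.169028282165527, 91.08847045898438), 40.70743942260742)
top [207 255  34  31 197] [0.445 0.187 0.122] z pct [0.113 0.117 0.12 ] basket0 frame x pct [-0.041 -0.036 -0.03 ] y [-0.049  0.003  0.049]
  rect ((445.09356689453125, 186.8830108642578), (13.453451156616211, 108.0503158569336), 42.75893020629883)
top [195 258   6   7  20] [0.468 0.228 0.229] z pct [0.095 0.125 0.542] basket0 frame x pct [-0.045  0.024  0.032] y [-0.028  0.029  0.042]
  rect ((469.3931884765625, 254.1259307861328), (7.414320468902588, 17.968521118164062), 44.1602897644043)
scene [323 157  21  30 138] [0.452 0.185 0.113] z pct [0.081 0.115 0.132] basket0 frame x pct [-0.039 -0.033 -0.025] y [-0.051 -0.008  0.047]
  rect ((460.0904541015625, 178.81216430664062), (21.328664779663086, 124.53722381591797), 42.57232666015625)
scene [348 172   6   7  26] [0.494 0.228 0.123] z pct [0.108 0.126 0.146] basket0 frame x pct [0.024 0.028 0.035] y [-0.014 -0.004  0.006]
  rect ((489.5262145996094, 231.56539916992188), (11.709803581237793, 26.31094741821289), 43.4560661315918)
```

The basket slid about 36 mm towards the robot during the push. The handle is now at (0.445, 0.187) and its yaw is unchanged. The flap has come to about 1.3 rad. I'll continue in slow, small steps and re-measure.

```bash
cat >> h.py <<'E'
def blue(tag):
    p,d=snap('top',tag); P=pts('top',d)
    h=cv2.cvtColor(p,cv2.COLOR_RGB2HSV); m=cv2.inRange(h,(105,130,50),(130,255,255))
    k,l,s,c=cv2.connectedComponentsWithStats(m)
    for i in range(1,k):
        if s[i,4]<15: continue
        v,u=np.where(l==i); q=P[v,u]; b=(q-C)@B0
        print(' ',s[i],'z',np.percentile(q[:,2],[5,50,95]).round(3),'bx',np.percentile(b[:,0],[5,50,95]).round(3),'by',np.percentile(b[:,1],[5,50,95]).round(3))
E
python3 - <<'E'
from h import *
f=np.array(r.observe()['wrist_force'])
for i,x in enumerate((.038,.031,.024)):
    r.move_linear(bp(x,0,.113),speed=.03); print(x,np.round(np.array(r.observe()['wrist_force'])-f,1))
    blue(f'p2{i}')
print(r.observe()['t'])
p=cv2.imread('pics/p22.png')[190:320,140:280]; cv2.imwrite('pics/c2.png',cv2.resize(p,(560,520)))
E
```

```text
0.038 [ 0.  -0.3  0.4]
  [209 224  28  28 129] z [0.067 0.098 0.127] bx [0.016 0.028 0.041] by [-0.094 -0.054 -0.015]
  [207 255  34  31 196] z [0.113 0.117 0.121] bx [-0.041 -0.036 -0.03 ] by [-0.049  0.002  0.049]
0.031 [0.5 0.3 0.4]
  [211 224  29  32 151] z [0.067 0.095 0.122] bx [0.007 0.023 0.041] by [-0.095 -0.05  -0.014]
  [207 255  34  31 196] z [0.114 0.117 0.121] bx [-0.041 -0.036 -0.03 ] by [-0.05   0.002  0.05 ]
0.024 [0.2 0.8 0.5]
  [212 225  23  22  50] z [0.065 0.068 0.074] bx [0.03  0.038 0.04 ] by [-0.093 -0.057 -0.024]
  [214 231  26  25  51] z [0.079 0.083 0.087] bx [0.01  0.013 0.015] by [-0.094 -0.053 -0.011]
  [219 237  27  25  63] z [0.092 0.097 0.105] bx [-0.014 -0.011 -0.005] by [-0.09  -0.055 -0.01 ]
  [207 255  34  31 200] z [0.113 0.117 0.12 ] bx [-0.041 -0.036 -0.03 ] by [-0.049  0.003  0.049]
  [204 268   8   9  18] z [0.094 0.099 0.24 ] bx [-0.029 -0.012 -0.006] by [0.006 0.032 0.046]
8.5167
```

View pics/c2.png

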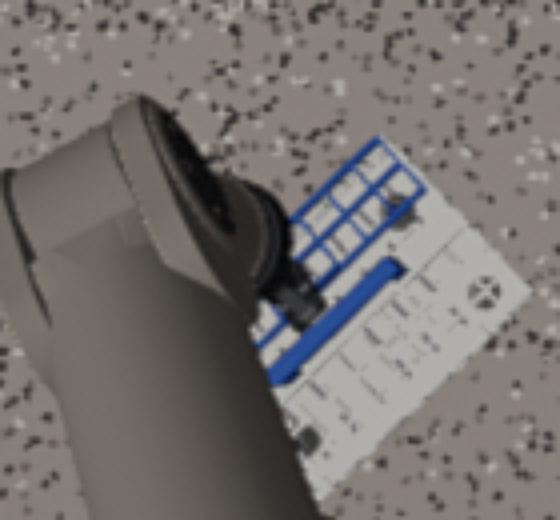

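The flap is falling shut at about 0.6 rad and the basket stays put. I'll lift away, check the flap, and open the jaws.

Run:
```python
from h import *
r.move_linear(bp(.03,0,.24),speed=.2)
r.move_gripper(.7)
blue('p3'); p,d=snap('scene','s3'); print(r.observe()['t'])
P=pts('scene',d); h=cv2.cvtColor(p,cv2.COLOR_RGB2HSV); v,u=np.where(cv2.inRange(h,(105,130,50),(130,255,255))>0); q=(P[v,u]-C)@B0
for lo in np.arange(-.05,.06,.01):
    k=(q[:,0]>=lo)&(q[:,0]<lo+.01); 
    if k.any(): print(round(lo,3),k.sum(),np.median(q[k,2]).round(3))
p=cv2.imread('pics/s3.png')[140:240,290:410]; cv2.imwrite('pics/c3.png',cv2.resize(p,(600,500)))
```

```text
[204 225  31  29  65] z [0.064 0.068 0.071] bx [0.033 0.037 0.04 ] by [-0.092 -0.045  0.005]
  [189 232  61  61 394] z [0.065 0.114 0.119] bx [-0.041 -0.03   0.008] by [-0.076 -0.003  0.077]
  [185 264   9  10  20] z [0.063 0.067 0.6  ] bx [-0.052  0.037  0.04 ] by [-0.018  0.071  0.079]
10.0
-0.05 4 0.112
-0.04 119 0.115
-0.03 22 0.112
-0.02 4 0.069
-0.01 3 0.005
0.0 28 0.066
0.01 3 0.064
0.03 17 0.065
```

View pics/c3.png

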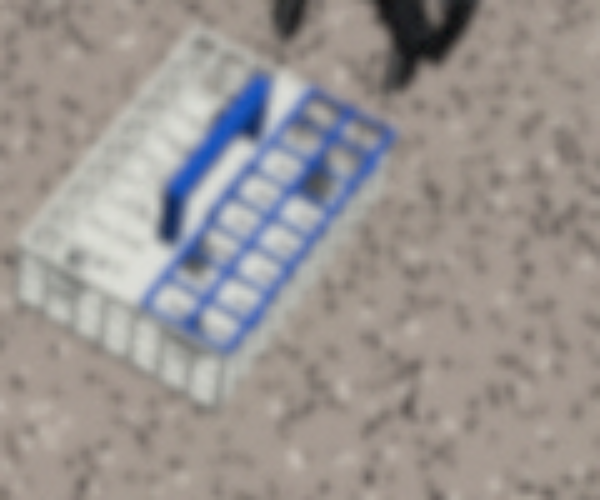

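The flap lies flat at z≈0.066 over its whole width, so it is shut. Now the grasp.

```bash
cat >> h.py <<'E'
C=np.array([.4451,.1869,0]); YAW=np.radians(42.8); B0=Rz(YAW)
E
python3 - <<'E'
from h import *
R=tool(B0,1)
r.move_linear(bp(0,0,.20),R,speed=.2)
print(np.round(r.observe()['joints']))
r.move_linear(bp(0,0,.100),speed=.1)
f=np.array(r.observe()['wrist_force']);print(f.round(1))
r.move_gripper(0.0,f_grip=70)
o=r.observe(); print(o['width']*85,np.round(o['wrist_force'],1),o['ee_pos'])
r.move_linear(bp(0,0,.14),speed=.08)
o=r.observe(); print(o['width']*85,np.round(o['wrist_force'],1),o['wrist_torque'].round(2),o['t'])
snap('scene','s4')
p=cv2.imread('pics/s4.png')[100:260,260:440]; cv2.imwrite('pics/c4.png',cv2.resize(p,(630,560)))
E
```

```text
[-22.  12.  -3. 100.   1.  68.  17.]
[0.4 0.1 0. ]
12.815783226318839 [-1.6 -0.6  3.6] [0.445355   0.18698007 0.10051403]
12.58044925452928 [-1.2 -0.6 -3.3] [ 0.04 -0.02 -0.02] 12.8167
```

View pics/c4.png

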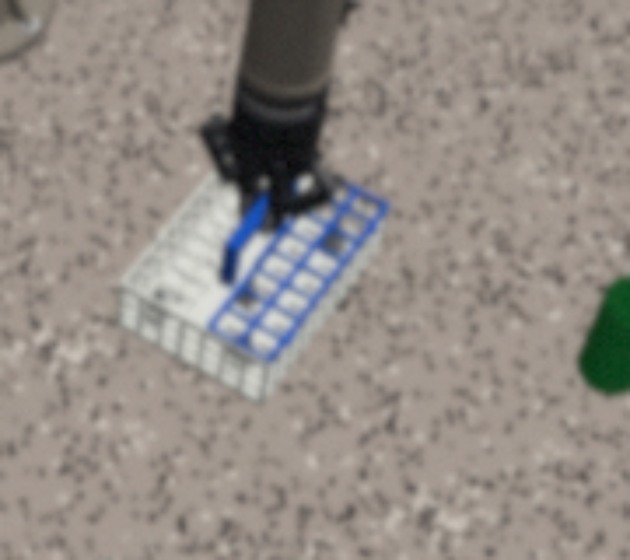

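Run:
```python
from h import *
r.move_linear(bp(0,0,.24),speed=.15)
def go(t,zc=.12,lin=True,**k):
    Rb,g=goal(np.radians(15),-1,t,zc=zc); R=tool(Rb,1); p=g+.008*R[:,2]
    if lin: r.move_linear(p,R,speed=.05)
    else: r.move_pose(p,R)
go(0,zc=.14,lin=False)
o=r.observe(); print(o['t'],o['width']*85,o['wrist_force'].round(1),np.round(o['joints']))
snap('top','t5a'); snap('scene','s5a')
for t in(12,24,31,38):
    go(t); o=r.observe(); print(t,o['t'],o['width']*85,o['wrist_force'].round(1),o['wrist_torque'].round(2),np.round(o['joints']))
r.wait(.7)
snap('top','t5'); snap('scene','s5'); print(r.observe()['t'])
p=cv2.imread('pics/s5.png')[120:320,100:340]; cv2.imwrite('pics/c5s.png',cv2.resize(p,(720,600)))
p=cv2.imread('pics/t5.png')[150:330,270:470]; cv2.imwrite('pics/c5t.png',cv2.resize(p,(660,594)))
```

```text
14.9333 12.424839244987758 [ 0.5  0.1 -4. ] [ 1. 21. 13. 83. -5. 76. 30.]
12 15.6417 12.8421499341522 [ 0.1  0.5 -3.4] [-0.29  0.13  0.03] [ 10.  19.  13.  87. -17.  73.  42.]
24 16.4417 12.807679902029799 [-1.   0.4 -3.3] [-0.62  0.35  0.03] [ 20.  18.  12.  88. -29.  76.  55.]
31 16.9667 12.790289435268734 [-0.3 -0.  -3.5] [-0.85  0.53 -0.02] [ 26.  19.  12.  89. -35.  79.  62.]
38 17.4917 12.383125866846768 [-0.   1.2 -3. ] [-1.03  0.61  0.02] [ 32.  21.  12.  89. -42.  83.  69.]
18.2917
```

View pics/c5s.png

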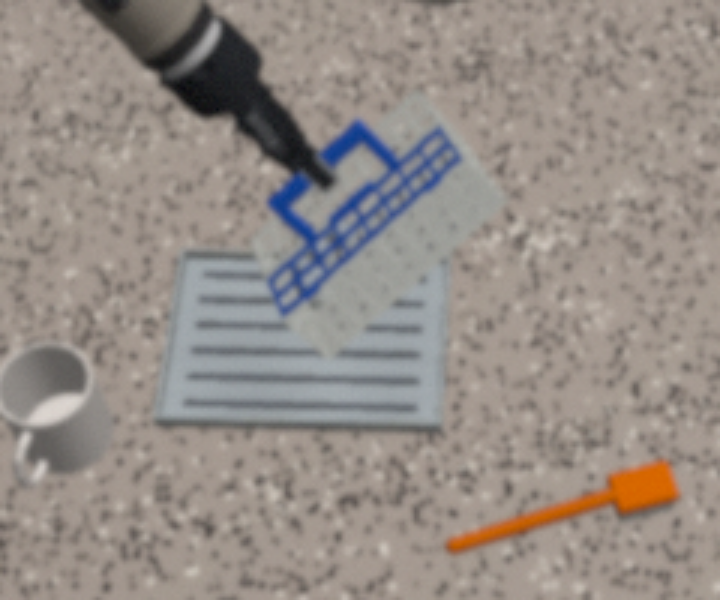

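View pics/c5t.png

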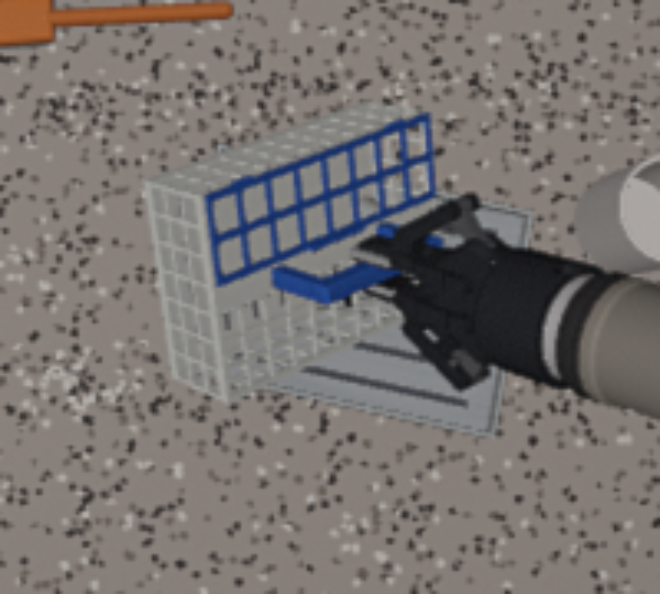

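The top view shows the basket tilted over the tray with the flap shut. The low corner is hidden by the hand, and dark specks near (400,145) in the crop could be a nozzle still on the flap side. I'll look with the wrist camera, zoom in, and measure the basket's actual tilt.

Run:
```python
from h import *
snap('wrist','w5')
d=np.load('pics/t5.npy');p=cv2.imread('pics/t5.png');P=pts('top',d);h=cv2.cvtColor(p,cv2.COLOR_BGR2HSV); m=cv2.inRange(h,(105,130,50),(130,255,255))
m[222:]=0
v,u=np.where(m>0); q=P[v,u]; q=q[(q[:,2]>.1)&(q[:,2]<.45)]
for _ in range(4):
    c=q.mean(0); n=np.linalg.svd(q-c)[2][2]; n*=np.sign(n[2]); e=(q-c)@n; q=q[abs(e)<max(.004,2*e.std())]
print(len(q),'normal',n.round(3),'tilt',np.degrees(np.arccos(n[2])),'expected',goal(np.radians(15),-1,38)[0][:,2].round(3),'rms',e.std())
cv2.imwrite('pics/c5z.png',cv2.resize(p[170:280,300:430],(780,600),interpolation=2))
```

```text
547 normal [-0.306 -0.531  0.79 ] tilt 37.77704624604528 expected [-0.308 -0.533  0.788] rms 0.00147523959221198
```

View pics/w5.png

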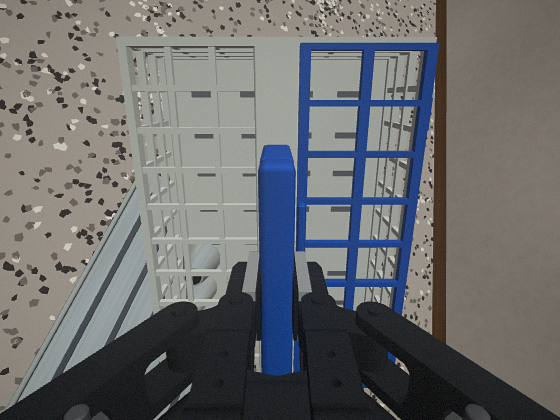

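View pics/c5z.png

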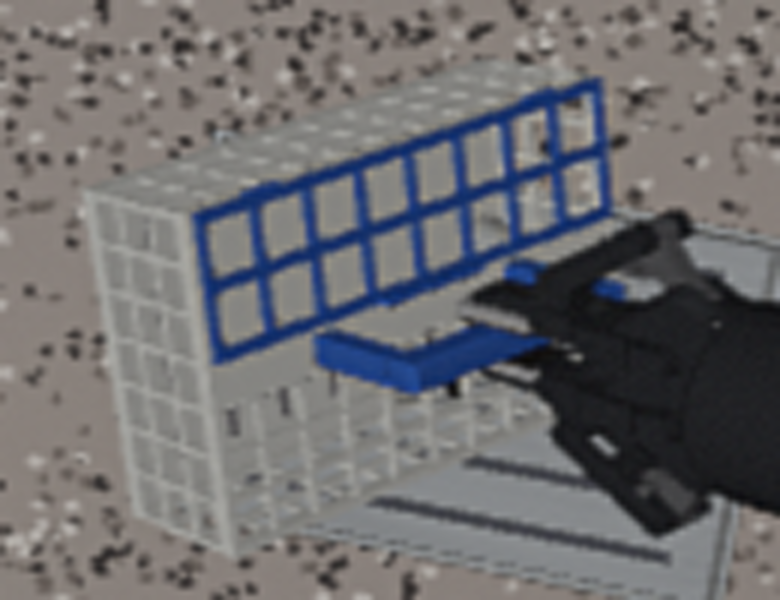

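```bash
cat >> h.py <<'E'
def wrist_ray(u,v,o,zb):
    # ray to basket-frame plane z=zb, basket rigid in tool (s=1): grip at TCP-8mm
    c=r.calibration('wrist'); K=np.array(c['camera_matrix']); T=np.array(c['T_tool_cam'])
    M=np.array([[0,1,0],[1,0,0],[0,0,-1.]])  # tool->basket
    w=M@T[:3,:3]@np.linalg.inv(K)@np.array([u,v,1.]); p=M@(T[:3,3]+[0,0,.008])+[0,0,.108]
    return p+w*(zb-p[2])/w[2]
E
python3 - <<'E'
from h import *
o=r.observe()
for uv in((118,38),(437,43)): print('rim',uv,wrist_ray(*uv,o,.062).round(3))
for uv in((205,257),(202,290),(190,200),(155,300)): print(uv,wrist_ray(*uv,o,.018).round(3))
d=np.load('pics/w5.npy'); print(d[255,205],d[290,203],d[200,235])
cv2.imwrite('pics/w5z.png',cv2.resize(cv2.imread('pics/w5.png')[190:400,120:440],(790,518),interpolation=2))
E
```

```text
rim (118, 38) [-0.075  0.106  0.062]
rim (437, 43) [0.075 0.103 0.062]
(205, 257) [-0.052 -0.031  0.018]
(202, 290) [-0.056 -0.059  0.018]
(190, 200) [-0.06   0.012  0.018]
(155, 300) [-0.093 -0.068  0.018]
0.23694421 0.24282672 0.24019888
```

View pics/w5z.png

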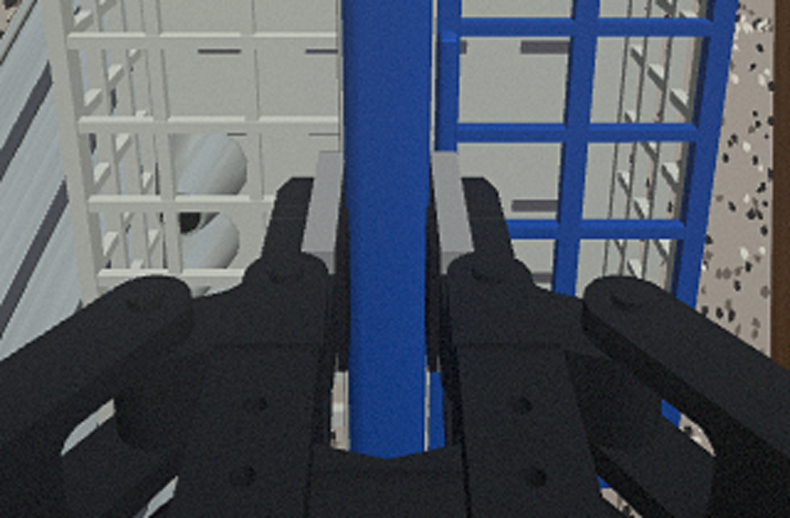

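The wrist ray check agrees with the basket rim (−75, +106 mm). Two nozzles lie against the −x wall at y≈−31 and −59 mm; the other three are hidden behind the hand. To pack them tighter I'll rock the low direction towards −y and back.

```bash
cat >> h.py <<'E'
def go2(t,az,zc=.12,speed=.06):
    Rb,g=goal(np.radians(15),-1,t,az=az,zc=zc); R=tool(Rb,1); r.move_linear(g+.008*R[:,2],R,speed=speed)
E
python3 - <<'E'
from h import *
ims=[]
for t,az in((40,60),(40,75),(40,58),(40,45)):
    go2(t,az); r.wait(.3); o=r.observe(); print(t,az,round(o['t'],1),np.round(o['joints']),o['wrist_force'].round(1))
    p,_=r.get_image('wrist'); ims.append(p[150:330,110:440,::-1])
cv2.imwrite('pics/w6.png',cv2.resize(np.vstack([np.hstack(ims[:2]),np.hstack(ims[2:])]),(792,432)))
E
```

```text
40 60 19.2 [ 32.  31.  12.  75. -41.  96.  63.] [-0.1 -1.  -3.7]
40 75 20.1 [ 30.  40.  12.  61. -38. 106.  54.] [ 0.2  0.2 -3.3]
40 58 21.0 [ 33.  30.  12.  77. -41.  94.  64.] [-0.3  0.4 -3.8]
40 45 21.9 [ 34.  22.  12.  89. -43.  85.  71.] [ 0.1  0.7 -4.1]
```

View pics/w6.png

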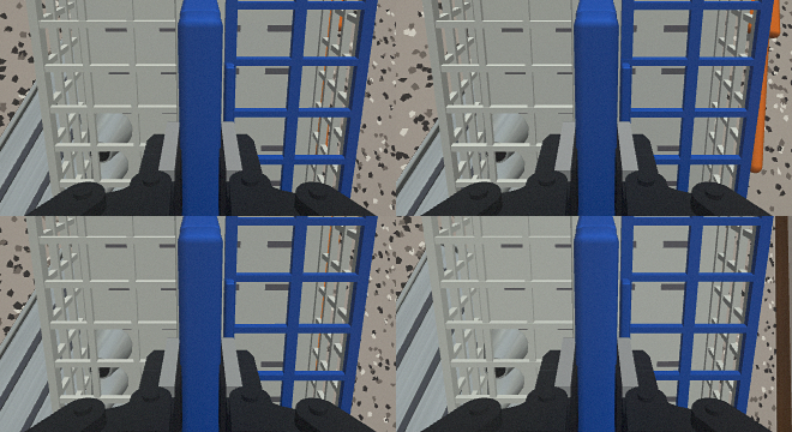

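The stack did not change. Before judging it I check which view would show the hidden corner, starting with the level-pose pictures taken earlier.

Run:
```python
from h import *
a=cv2.imread('pics/t5a.png')[150:330,270:470]; b=cv2.imread('pics/s5a.png')[130:310,150:350]
cv2.imwrite('pics/c5a.png',cv2.resize(np.hstack([a,b]),(800,360),interpolation=2))
snap('scene','s7');snap('top','t7')
a=cv2.imread('pics/t7.png')[170:300,300:440]; b=cv2.imread('pics/s7.png')[140:270,160:300]
cv2.imwrite('pics/c7.png',cv2.resize(np.hstack([a,b]),(800,371),interpolation=2))
```

```text
(no output)
```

View pics/c5a.png

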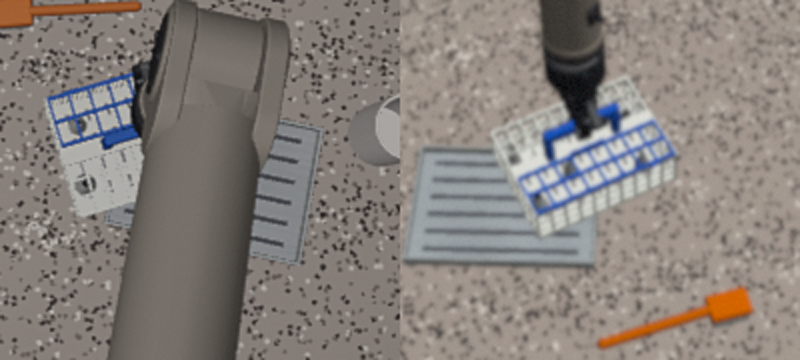

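View pics/c7.png

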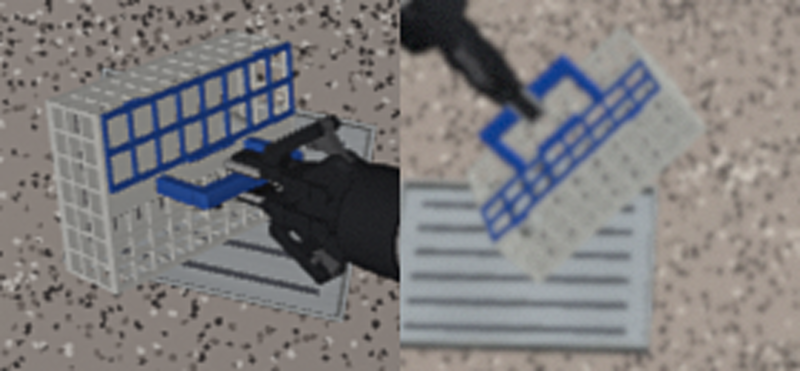

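Run:
```python
from h import *
go2(22,45,zc=.13,speed=.1); go2(9,45,zc=.13,speed=.1)
r.wait(.3); o=r.observe(); print(o['t'],np.round(o['joints']))
snap('scene','s8')
b=cv2.imread('pics/s8.png')[140:260,160:320]; cv2.imwrite('pics/c8.png',cv2.resize(b,(800,600),interpolation=2))
```

```text
23.4333 [  8.  19.  12.  86. -13.  74.  38.]
```

View pics/c8.png

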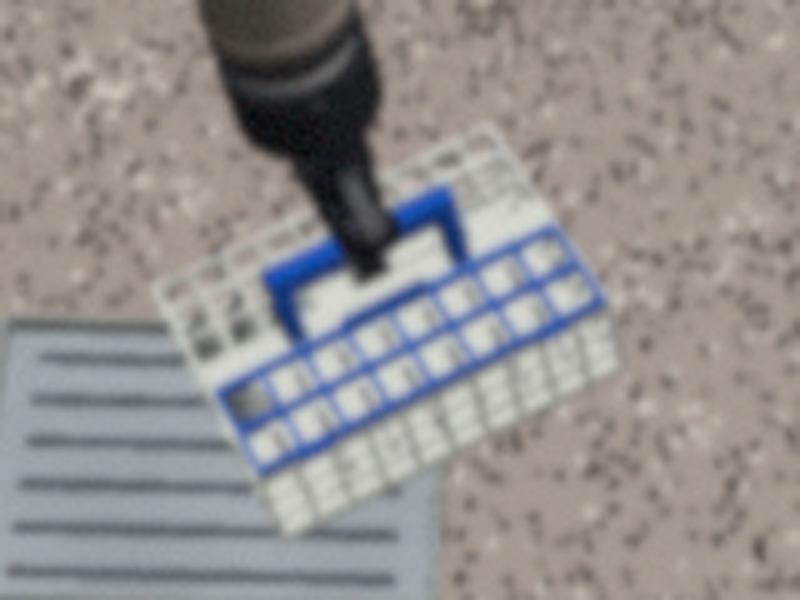

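One nozzle is still near x≈+20 mm on the −y wall (crop (245,400)), and the rest form an L around the corner. That is not one tight group, so I'll steepen the tilt and shake horizontally to settle it.

Run:
```python
from h import *
go2(25,45,zc=.13,speed=.12); go2(44,45,zc=.13,speed=.12)
o=r.observe(); p0=np.array(o['ee_pos']); print(o['t'],np.round(o['joints']))
psi=np.radians(15); ex=np.array([np.cos(psi),np.sin(psi),0]); ey=np.array([-np.sin(psi),np.cos(psi),0])
for d in (ey,ex,ey-ex,ey,ex):
    d=d/np.linalg.norm(d)
    for k in (1,-1,1,-1): r.move_linear(p0+.015*k*d,speed=.3)
r.move_linear(p0,speed=.2)
o=r.observe(); print(o['t'],o['width']*85,o['wrist_force'].round(1))
ims=[]
p,_=r.get_image('wrist'); cv2.imwrite('pics/w9.png',p[...,::-1])
go2(25,45,zc=.13,speed=.12); go2(9,45,zc=.13,speed=.12); r.wait(.2)
snap('scene','s9'); print(r.observe()['t'])
b=cv2.imread('pics/s9.png')[140:260,160:320]; a=cv2.imread('pics/w9.png')[150:330,110:350]
cv2.imwrite('pics/c9.png',np.hstack([cv2.resize(a,(400,300)),cv2.resize(b,(400,300),interpolation=2)]))
```

```text
24.5667 [ 37.  23.  12.  88. -46.  88.  73.]
29.8167 12.763694165357148 [ 0.5 -0.1 -3.5]
31.1917
```

View pics/c9.png

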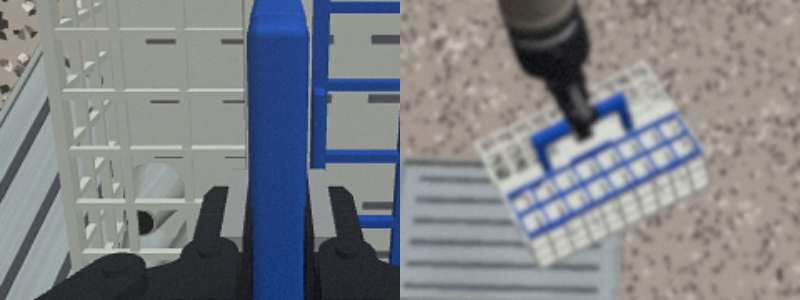

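Run:
```python
from h import *
b=cv2.imread('pics/s9.png')[165:250,185:270]; cv2.imwrite('pics/c9z.png',cv2.resize(b,(600,600),interpolation=2))
# overlay basket grid: project basket points into scene
Rb,g=goal(np.radians(15),-1,9,zc=.13)
K,R,t=cam('scene')
for q in((-.071,-.101,.004),(-.011,-.101,.062),(-.071,-.101,.062),(.075,-.105,.062),(-.075,.105,.062)):
    X=g+Rb@(np.array(q)-[0,0,.108]); c=K@(R@X+t); u,v=c[:2]/c[2]; print(q,'full px',u.round(),v.round(),'zoom',((u-185)*600/85).round(),((v-165)*600/85).round())
def sc(u,v,zb):
    cc=-R.T@t; w=R.T@np.linalg.inv(K)@np.array([u,v,1.]); p=Rb.T@(cc-g)+[0,0,.108]; w=Rb.T@w; return p+w*(zb-p[2])/w[2]
print('old flap nozzle',sc(209,220,.018).round(3))
for uv in((203,262),(203,267),(203,285)): print(wrist_ray(*uv,None,.018).round(3))
```

```text
(-0.071, -0.101, 0.004) full px 196.0 210.0 zoom 81.0 318.0
(-0.011, -0.101, 0.062) full px 199.0 213.0 zoom 100.0 337.0
(-0.071, -0.101, 0.062) full px 191.0 198.0 zoom 42.0 231.0
(0.075, -0.105, 0.062) full px 210.0 236.0 zoom 178.0 503.0
(-0.075, 0.105, 0.062) full px 257.0 164.0 zoom 508.0 -5.0
old flap nozzle [-0.008 -0.085  0.018]
[-0.054 -0.035  0.018]
[-0.054 -0.039  0.018]
[-0.056 -0.055  0.018]
```

View pics/c9z.png

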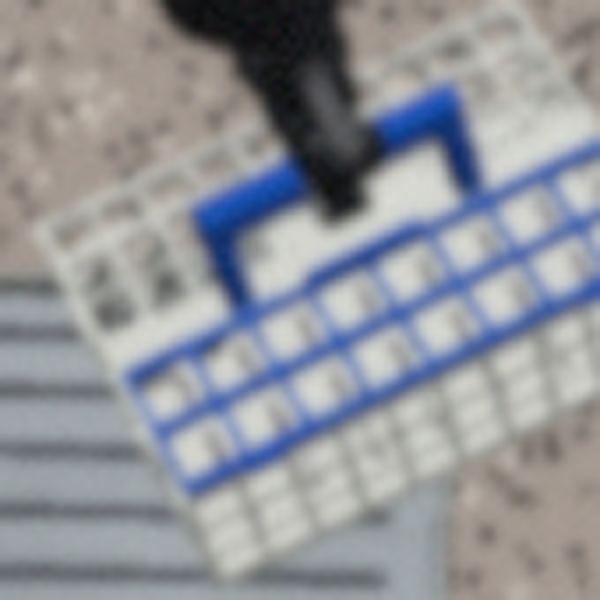

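The flap side is now empty, and all dark nozzle shapes sit in the two or three grid cells next to the low corner. I'll do one more short shake, then settle at the final pose and check.

Run:
```python
from h import *
go2(25,48,zc=.13,speed=.12); go2(44,52,zc=.13,speed=.12)
o=r.observe(); p0=np.array(o['ee_pos'])
psi=np.radians(15); ex=np.array([np.cos(psi),np.sin(psi),0]); ey=np.array([-np.sin(psi),np.cos(psi),0])
for d in (ex,ey):
    for k in (1,-1,1,-1,1,-1): r.move_linear(p0+.012*k*d,speed=.35)
r.move_linear(p0,speed=.2)
go2(38,45,zc=.11,speed=.06); r.wait(.5)
o=r.observe(); print(o['t'],o['width']*85,o['wrist_force'].round(1),np.abs(o['joint_velocities']).max())
print('corner z target .11; TCP err',np.array(o['ee_pos'])-(lambda Rb_g:Rb_g[1]+.008*tool(Rb_g[0],1)[:,2])(goal(np.radians(15),-1,38,zc=.11)))
snap('wrist','w10'); snap('top','t10'); snap('scene','s10')
d=np.load('pics/t10.npy');p=cv2.imread('pics/t10.png');P=pts('top',d);h=cv2.cvtColor(p,cv2.COLOR_BGR2HSV); m=cv2.inRange(h,(105,130,50),(130,255,255)); m[222:]=0
v,u=np.where(m>0); q=P[v,u]; q=q[(q[:,2]>.08)&(q[:,2]<.45)]
for _ in range(4):
    c=q.mean(0); n=np.linalg.svd(q-c)[2][2]; n*=np.sign(n[2]); e=(q-c)@n; q=q[abs(e)<max(.004,2*e.std())]
Rb,g=goal(np.radians(15),-1,38,zc=.11); b=(q-g)@Rb+[0,0,.108]
print(len(q),'flap tilt',np.degrees(np.arccos(n[2])),'in basket: n',(Rb.T@n).round(3),'z',np.percentile(b[:,2],[5,50,95]).round(3),'x',np.percentile(b[:,0],[5,95]).round(3))
a=cv2.imread('pics/w10.png')[150:330,110:350]; b=cv2.imread('pics/s10.png')[100:300,110:350]; t=p[150:330,270:470]
cv2.imwrite('pics/c10.png',np.hstack([cv2.resize(x,(266,266)) for x in(a,b,t)]))
cv2.imwrite('pics/w10z.png',a)
```

```text
36.7 12.57819712862785 [-0.   0.3 -3.6] 0.2843694379731906
corner z target .11; TCP err [ 3.21223583e-06 -1.65277891e-04 -6.34139602e-05]
538 flap tilt 37.987476620434975 in basket: n [-0.002  0.002  1.   ] z [0.062 0.065 0.067] x [0.017 0.077]
```

View pics/c10.png

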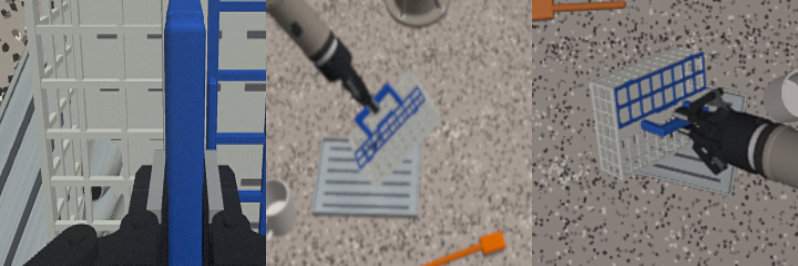

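View pics/s10.png

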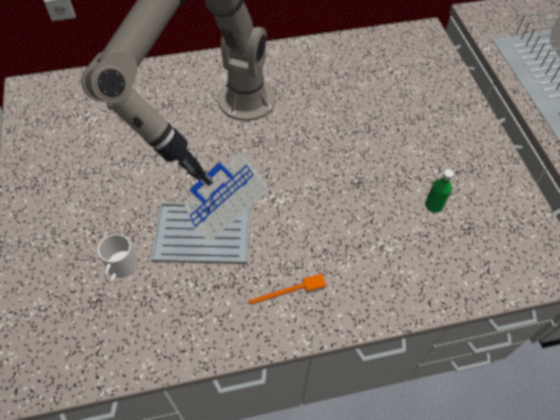

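View pics/w10.png

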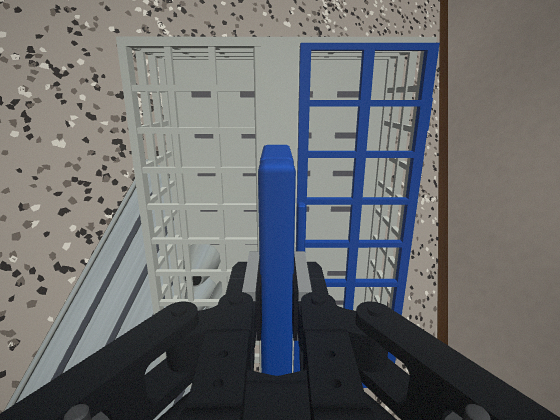

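The final pose checks out: tilt 38.0°, flap flat in the basket's top plane, mug, bottle and brush where they were. One last check of the hidden side at a shallow tilt, then back.

Run:
```python
from h import *
go2(25,45,zc=.12,speed=.12); go2(10,45,zc=.13,speed=.12); r.wait(.2)
snap('scene','s11')
b=cv2.imread('pics/s11.png')[165:250,185:270]; cv2.imwrite('pics/c11.png',cv2.resize(b,(600,600),interpolation=2))
go2(25,45,zc=.12,speed=.12);go2(39,45,zc=.11,speed=.08); r.wait(.6)
snap('wrist','w12');snap('scene','s12'); o=r.observe(); print(o['t'],o['width']*85,o['wrist_force'].round(1))
```

```text
39.7167 12.79456341623497 [-0.9 -0.3 -3.5]
```

View pics/c11.png

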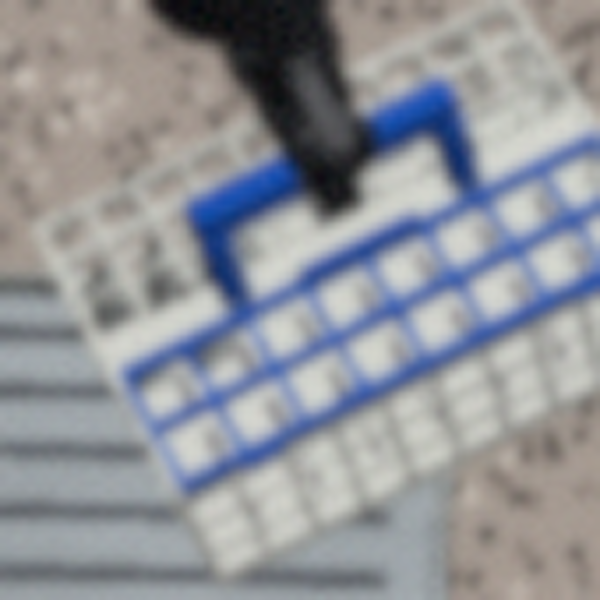

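View pics/w12.png

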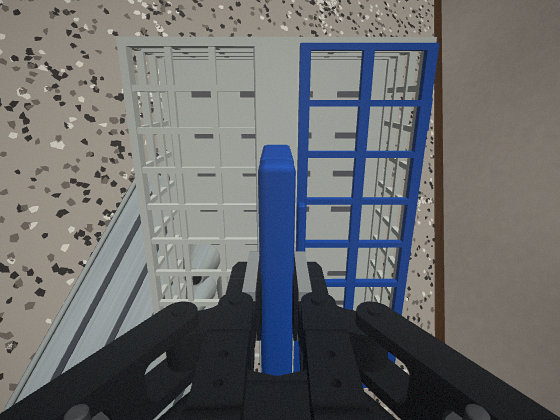

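The flap half of the basket is empty (crop11, first blue cells at (165,385)), and the nozzles show only in the cells next to the low corner. The wrist view shows the uppermost one at (205,258). The flap is shut and the grip is steady, so I'm handing in.

Run:
```python
from h import *
o=r.observe(); print(o['t'],o['ee_pos'],np.abs(o['joint_velocities']).max())
r.hand_in()
```

```text
39.7167 [ 0.52167203 -0.19690917  0.26113943] 0.2737982750516506
the job is handed in; nothing more can be done
```

I pushed the flap shut with closed fingers, picked the basket up by its handle and tipped it about 39° over the drip tray. I handed in at 39.7 s while holding it still in the air. The low corner is corner_right, about 11 cm above the middle of the tray.

**Checks that passed:**
- **Flap and tilt:** two steps before the end, at the 38° pose, the flap's fitted plane gave a 38.0° tilt and lay flush in the top plane. I did not measure the flap again after the last small retilt to 39°, but it looks shut in the last wrist picture.
- **Grip:** the jaw opening stayed around 12.4–12.8 mm. The load stayed at about 3.5 N, and no nozzles showed outside the basket.
- **Other items:** in the 36.7 s scene picture, the mug, bottle and brush are where they started.

**What did not go cleanly:**
- **Basket slid:** the first flap push moved the basket about 36 mm towards the robot before the flap turned. I measured it again before the grasp.
- **First tilt was loose:** the nozzles ended up in an L along the two walls, so I shook the basket gently at 44° to pack them. After that the flap half looked empty.
- **Not all five seen:** the hand and the bridge hide part of the corner, so I never saw all five nozzles at once. The farthest one I could see is about 65–70 mm from the corner, against the wall away from the flap.

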